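# Wipe the heat-sink offcuts off the test fixture

### The job

Pick up the wooden scraper block and use it to wipe all five loose aluminium offcuts off the black plate of the test fixture into the steel catch tray at its open end. Then stand the block upright back on the bench about where you found it. Touch the offcuts with the block only, never with the gripper, and leave the other things on the bench where they are.

Things in the scene. Friction and masses are not known exactly. Their poses are not given: they have to be found in the camera images.
- fixture: fixed grey fixture with a flat black plate on top, 170 mm (its x) by 200 mm (its y), plate surface 40 mm above the bench; origin: centre of its underside, z up. Both long sides (x = +-80 to +-85 mm) have a lip 8 mm above the plate. The ends at y = +-100 mm have none: the tray adjoins one of them, the head unit the other, in either order
- tray: fixed open steel catch tray, 170 mm (x) by 100 mm (y), 34 mm high, walls and floor 3 mm; origin: centre of its underside, axes parallel to the fixture's; stands at the fixture's open end (2 mm gap), its centre 152 mm from the fixture's centre along the fixture's +y or -y; its rim is 6 mm below the plate
- head: fixed grey head unit with display and blue knob, 170 mm (x) by 100 mm (y), 65 mm high (25 mm above the plate; knob top at 78 mm); closes the other end of the plate, its centre 152 mm from the fixture's centre; origin: centre of its underside, axes parallel to the fixture's
- scraper: loose wooden scraper block standing on the bench, about 160 g: a foot 100 mm long (its x), 30 mm thick (its y), 30 mm high with rubber sole, and on it a grip 60 mm long (x), 22 mm thick (y), from 29 to 77 mm height; origin: centre of the sole, z up through the grip. Starts left or right of the fixture
- chip0: loose aluminium heat-sink offcut, 24 x 16 mm and 13 mm high (a 5 mm base with one or two 3 mm fins along its length), 11 g; origin: centre of its underside, x along its length, z up out of the base; starts lying on the fixture's plate
- chip1: loose aluminium heat-sink offcut, 24 x 16 mm and 13 mm high (a 5 mm base with one or two 3 mm fins along its length), 11 g; origin: centre of its underside, x along its length, z up out of the base; starts lying on the fixture's plate
- chip2: loose aluminium heat-sink offcut, 24 x 16 mm and 13 mm high (a 5 mm base with one or two 3 mm fins along its length), 11 g; origin: centre of its underside, x along its length, z up out of the base; starts lying on the fixture's plate
- chip3: loose aluminium heat-sink offcut, 24 x 16 mm and 13 mm high (a 5 mm base with one or two 3 mm fins along its length), 11 g; origin: centre of its underside, x along its length, z up out of the base; starts lying on the fixture's plate
- chip4: loose aluminium heat-sink offcut, 24 x 16 mm and 13 mm high (a 5 mm base with one or two 3 mm fins along its length), 11 g; origin: centre of its underside, x along its length, z up out of the base; starts lying on the fixture's plate
- jar: amber glass jar with black cap, 56 mm across, 85 mm high, loose bystander on the far side of the fixture from the scraper; origin: centre of its underside
- meter: yellow hand-held meter lying flat, 150 x 75 x 32 mm, loose bystander; origin: centre of its underside
- tape: roll of yellow tape lying flat, 90 mm across, 19 mm high, loose bystander; origin: centre of its underside
- driver: screwdriver lying on the bench, 190 mm long, loose bystander between robot and fixture; origin: middle of its length at bench height, x along it towards the tip
- module: green circuit board with parts, 100 x 130 mm, 21 mm high, loose bystander; origin: centre of its underside
- cup: small white plastic cup, 72 mm across, 60 mm high, loose bystander; origin: centre of its underside

How it is judged:
By the outcome, as a careful person would: the job done as asked, in the order asked, and still so for the second after the job is handed in, with the robot touching nothing.
It also fails if it takes over 56 s, if anything falls off the work surface, if the arm or the gripper's body presses on something with over 40 N, if the wrist force passes 120 N, or if a joint passes its speed limit or range.

### The arm

A 7-joint arm with a two-finger parallel gripper is mounted at the origin on the work surface. World frame = base frame: x ahead of the robot, y to its left, z up, the work surface at z = 0. Lengths are in m, angles in rad, forces in N, time in s.
With the tool pointing down it reaches from about 0.4 to 0.875 m from the base axis. Payload 19.3 kg.
Tool frame: the origin (TCP) lies at the very end of the fingers, on their centre line; the grasp point (between the pads) lies 19 mm behind it; z points along the fingers, y is the line along which they close (so a half turn about z gives the same grasp; the last joint's range is limited). The gripper opens to 85 mm and grips with 20 to 120 N. Pads are 22 mm wide; open, the fingers measure 114 mm over their backs; the gripper's body (76 mm by 85 mm) begins 54 mm behind the grasp point. The pads swing forward as they close: fully open they stand 13 mm farther back than shut.
Start: joints at [1.068, 0.521, -0.036, 1.599, 0.021, 1.021, -0.113], TCP at [0.262, -0.567, 0.231] pointing down, gripper open.
Joint ranges: [-2.91, 2.91], [-0.3, 2.13], [-1.5, 1.42], [0.17, 2.43], [-1.26, 4.41], [0.16, 1.93], [-2.52, 2.52]. Speed limits (rad/s): [1.89, 1.89, 2.39, 2.39, 3.01, 3.01, 3.01].

### API

Orientations are given as [roll, pitch, yaw] about the fixed x, y, z axes, in that order (R = Rz(yaw) Ry(pitch) Rx(roll)).
In Python, from workcell import monitor, optics, workorder gives the robot as it stands.
- The arm moves only by the tool apply_moves, never from a script. Its arguments are lists of equal length, an entry for each row: "linear": the shift along the tool's x, y, z each as a share of 0.1 m, from -1 to 1, a list of three; "delta_rot": the turn, a rotation vector about the tool's x, y, z each as a share of 120 degrees, from -1 to 1, a list of three. A call has exactly 5 rows; each row is the pose to reach, as a shift and turn from the pose commanded when the call began, along the tool's axes at that moment; what a row does not reach only later rows make up. A row lasts 1/12 s, in which the tool goes at most 41.7 mm and 7.16 degrees, less where a joint would pass 70% of its speed; a pose out of reach is approached as far as the arm can. A call with a number of a shift or a turn outside -1 to 1 is refused whole. A call with a gripper value outside its range is refused whole. "gripper" is the opening, from -1 (shut) to 1 (fully open), set as the call begins (left out, the last holds). The fingers move at their own pace and stop on an object; "force" is the grip in N (left out, the last holds). Time passes only in rows, so rows that repeat a pose let the fingers close, or fill a call up. It gives the time, the measured TCP pose, the force, the opening and the grip force at its end, in the units of the state.
- monitor.observe(): the state, without advancing time (a new reading comes with each control period).
- optics.grab_frame(name): name is "scene" or "top"; returns (picture, depth): 420x560x3 uint8, red, green, blue; 420x560 float32, m along the optical axis (not along the pixel's ray), 0 where there is no reading.
- optics.camera_info(name): a dict with "fx", "fy", "cx", "cy" (pixels), "rvec" (rotation vector, rad) and "tvec" (3), from world to camera coordinates, as OpenCV has them. Camera axes: x right, y down, z forward; pixel columns grow to the right and rows downward; lengths in m; the calibration is good to about 2 mm. A picture is of the moment at which its call begins. camera_info takes no time and is no camera call.
- workorder.job_done(): hands the job in; it is judged then, once.
The state is a dict: "clock": time; "qpos": joint angles; "qd": joint speeds; "joint_efforts": joint torques, N m; "position": TCP position; "tool_rot": TCP orientation; "force": force on the tool from outside, world axes, zero at the start; "moment": the same for the moment, N m; "grip_width": finger opening in m; "finger_force": force on a finger pad.
Only numpy, scipy, OpenCV 4.12 (cv2) and the standard library are available. Lean on these libraries where they do the work, as an engineer would, in place of code of your own. Each camera call takes 0.05 s, during which the arm holds its last target. There are 200 camera calls.

## Working session

There is one attempt and no reset: what is moved stays moved. The work goes in short steps, Python scripts to look and compute and a tool call to move; the robot and the scene stay as the last step left them, time stands still between calls to the robot, and variables do not carry over. Pictures are saved under pics/ and viewed, at most 10 in all, crops included, and the job is handed in when it is done.

Besides the shell and the picture viewer there is one more tool, called after "Emit:" as name(argument=value, ...) on one line, values as JSON. apply_moves: Moves the arm, as the interface text tells. Its arguments: {"type":"object","properties":{"linear":{"type":"array"},"delta_rot":{"type":"array"},"gripper":{"type":"number"},"force":{"type":"number"}},"required":["linear","delta_rot"]}

```bash
mkdir -p pics; ls
cat > h.py <<'E'
import numpy as np, cv2
from workcell import monitor, optics, workorder
def cam(n):
    i=optics.camera_info(n); R=cv2.Rodrigues(np.array(i['rvec'],float))[0]
    return i,R,np.array(i['tvec'],float).ravel()
def pts(n,D):
    i,R,t=cam(n); v,u=np.mgrid[0:420,0:560]
    P=np.stack([(u-i['cx'])/i['fx']*D,(v-i['cy'])/i['fy']*D,D],-1)
    return (P-t)@R
def ray(n,uv,z):
    i,R,t=cam(n); uv=np.atleast_2d(uv).astype(float)
    d=np.c_[(uv[:,0]-i['cx'])/i['fx'],(uv[:,1]-i['cy'])/i['fy'],np.ones(len(uv))]@R
    c=-R.T@t; return c+d*((z-c[2])/d[:,2])[:,None]
E
python3 - <<'E'
from h import *
for n in('scene','top'):
    p,d=optics.grab_frame(n); cv2.imwrite(f'pics/{n}0.png',p[:,:,::-1]); np.savez(f'{n}0.npz',p=p,d=d)
    i,R,t=cam(n); print(n,-R.T@t,R[2],i['fx'],(d>0).mean())
print(monitor.observe())
E
```

```text
pics
scene [1.14188928 0.15183681 0.78682709] [-0.64116361 -0.13704666 -0.75506784] 382.8996311489082 0.9960034013605442
top [ 0.36745125 -0.00408143  1.30631222] [ 0.14913432  0.01894139 -0.98863551] 469.2322195400377 0.9959141156462585
{'clock': 0.1, 'qpos': array([ 1.06780859,  0.52195389, -0.03630424,  1.59995637,  0.02120251,
        1.02114965, -0.11276779]), 'qd': array([ 0.00105329, -0.00169992, -0.00151274, -0.00104562,  0.00021143,
        0.00044348, -0.00072769]), 'joint_efforts': array([ 3.60421902e-03, -9.28495359e+01,  1.98458500e+00, -3.70534194e+01,
        1.82144920e-02,  5.37290209e-03,  8.43968223e-06]), 'position': array([ 0.2619457 , -0.56710319,  0.23078196]), 'tool_rot': array([-3.14051428e+00,  9.17427564e-05,  4.32790316e-01]), 'force': array([0.50266481, 0.4546104 , 0.028558  ]), 'moment': array([ 0.00189879, -0.02844051,  0.04134142]), 'finger_force': 0.0, 'grip_width': 0.08543033501590763}
```

View pics/top0.png

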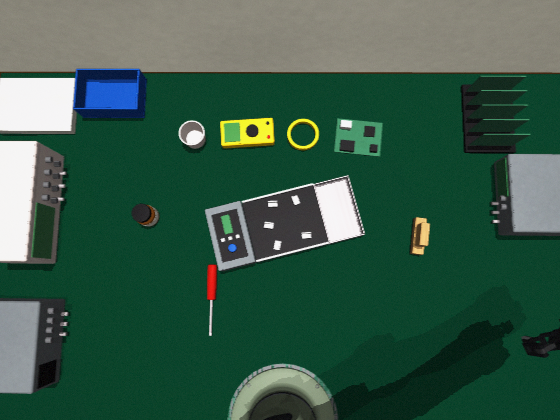

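View pics/scene0.png

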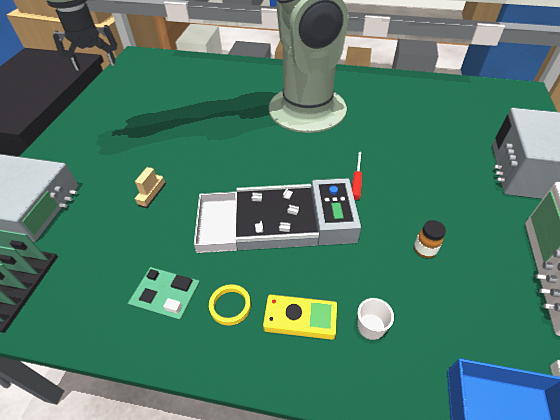

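The top view shows the head at (230,235), the plate at (287,220), the white tray at (340,208) and the scraper at (421,235). The driver is at (211,300) and the jar at (145,215). In the scene view the scraper is at (149,187) and the tray at (216,220). Next I'll measure them.

```bash
cat > m.py <<'E'
from h import *
def meas(tag):
    out={}
    for n in('top','scene'):
        f=np.load(f'{n}{tag}.npz'); p,d=f['p'],f['d']; W=pts(n,d); hsv=cv2.cvtColor(p,cv2.COLOR_RGB2HSV)
        wood=(hsv[...,0]>8)&(hsv[...,0]<26)&(hsv[...,1]>60)&(hsv[...,2]>90)&(W[...,2]>.004)&(W[...,2]<.12)&(W[...,1]<-.15)&(W[...,1]>-.6)&(W[...,0]<.75)
        for nm,lo,hi in(('foot',.022,.036),('grip',.068,.09)):
            m=wood&(W[...,2]>lo)&(W[...,2]<hi); q=W[m]
            if len(q)<6: print(n,nm,len(q)); continue
            (c,s,a)=cv2.minAreaRect((q[:,:2]*1000).astype(np.float32)); print(n,nm,len(q),'rect mm',np.round(c,1),np.round(s,1),round(a,1),'z',np.median(q[:,2]).round(4),'mean',q.mean(0).round(4))
        reg=(W[...,0]>.3)&(W[...,0]<.75)&(abs(W[...,1])<.3)
        blk=reg&(hsv[...,2]<70)&(hsv[...,1]<90)&(abs(W[...,2]-.04)<.008)
        k,l,s,_=cv2.connectedComponentsWithStats(blk.astype(np.uint8)); j=1+np.argmax(s[1:,4])
        c=cv2.minAreaRect((W[l==j][:,:2]*1000).astype(np.float32)); print(n,'plate',np.round(c[0],1),np.round(c[1],1),round(c[2],1),'z',np.median(W[l==j][:,2]).round(4))
        hull=cv2.convexHull(np.argwhere(l==j)[:,::-1].astype(np.int32)); hm=np.zeros(l.shape,np.uint8); cv2.fillPoly(hm,[hull],1); hm=cv2.erode(hm,np.ones((3,3)))
        ch=(hm>0)&(hsv[...,2]>110); k,l2,s2,ce=cv2.connectedComponentsWithStats(ch.astype(np.uint8))
        for q in range(1,k):
            if s2[q,4]>8: print(n,'chip',s2[q,4],ray(n,ce[q],.047).round(3)[0],W[l2==q][:,2].max().round(3))
        fx=reg&(W[...,2]>.028)&(W[...,2]<.07)&~wood
        k,l,s,_=cv2.connectedComponentsWithStats(fx.astype(np.uint8)); j=1+np.argmax(s[1:,4])
        c=cv2.minAreaRect((W[l==j][:,:2]*1000).astype(np.float32)); print(n,'whole',np.round(c[0],1),np.round(c[1],1),round(c[2],1))
        red=reg&((hsv[...,0]<6)|(hsv[...,0]>174))&(hsv[...,1]>150)&(W[...,0]<.6); 
        if red.sum(): print(n,'driver red',W[red].min(0).round(3),W[red].max(0).round(3))
if __name__=='__main__':
    import sys; meas(sys.argv[1])
E
python3 m.py 0
```

```text
top foot 197 rect mm [ 489.9 -368.6] [ 31.3 100.5] 82.5 z 0.0308 mean [ 0.4861 -0.364   0.0305]
top grip 191 rect mm [ 489.6 -368.1] [23.  59.4] 82.5 z 0.0779 mean [ 0.489  -0.3679  0.0778]
top plate [522.9  -3.5] [158.6 201.8] 14.9 z 0.0403
top chip 66 [ 0.583 -0.033  0.047] 0.057
top chip 64 [0.572 0.029 0.047] 0.059
top chip 63 [0.513 0.039 0.047] 0.058
top chip 65 [ 0.487 -0.062  0.047] 0.059
top chip 64 [0.459 0.016 0.047] 0.058
top whole [521.7  -3. ] [170.9 405. ] 14.8
top driver red [ 0.313  0.182 -0.005] [0.405 0.207 0.034]
scene foot 140 rect mm [ 491.4 -364.4] [ 30.6 100.9] 81.7 z 0.0284 mean [ 0.4999 -0.3577  0.0285]
scene grip 64 rect mm [ 491.9 -365.8] [24.  60.1] 83.4 z 0.0732 mean [ 0.4974 -0.3597  0.0731]
scene plate [518.1  -2.9] [152.5 199.1] 14.7 z 0.0395
scene chip 66 [0.462 0.017 0.047] 0.054
scene chip 83 [ 0.486 -0.06   0.047] 0.054
scene chip 91 [0.512 0.042 0.047] 0.055
scene chip 78 [ 0.584 -0.03   0.047] 0.054
scene chip 102 [0.571 0.032 0.047] 0.056
scene whole [522.4  -1.1] [175.2 404.5] 14.4
scene driver red [0.313 0.185 0.001] [0.41  0.209 0.027]
```

Emit:
apply_moves(linear=[[0.2, -0.06, 0], [0.4, -0.12, 0], [0.6, -0.17, 0], [0.8, -0.23, 0], [1.0, -0.29, 0]], delta_rot=[[0, 0, 0.054], [0, 0, 0.108], [0, 0, 0.162], [0, 0, 0.216], [0, 0, 0.269]], gripper=1, force=60)

```text
clock: 0.52
position: [0.3413, -0.4983, 0.231]
tool_rot: [-3.141, 0.0, -0.136]
force: [0.1, 0.7, 0.5]
grip_width: 0.0857
finger_force: 0.0
```

```bash
cat > go.py <<'E'
import sys
from h import *
from scipy.spatial.transform import Rotation as Ro
# go.py x y z yawdeg : delta to target in tool axes and units
s=monitor.observe(); a=[float(v) for v in sys.argv[1:]]
R=Ro.from_euler('xyz',s['tool_rot']); T=Ro.from_euler('xyz',[np.pi,0,np.radians(a[3])])
print('t',round(s['clock'],2),'pos',s['position'].round(4),'rot',np.degrees(s['tool_rot']).round(2),'f',s['force'].round(1),'w',round(s['grip_width'],4))
print('lin',(R.inv().apply(np.array(a[:3])-s['position'])/.1).round(3),'rot',((R.inv()*T).as_rotvec()/np.radians(120)).round(4))
E
python3 go.py .4905 -.367 .14 -7.5
```

```text
t 0.52 pos [ 0.3413 -0.4983  0.231 ] rot [-1.7998e+02  2.0000e-02 -7.8100e+00] f [0.1 0.7 0.5] w 0.0857
lin [ 1.3   -1.503  0.91 ] rot [-0.0002  0.0002 -0.0026]
```

Emit:
apply_moves(linear=[[0.16, -0.19, 0], [0.32, -0.38, 0], [0.48, -0.56, 0], [0.64, -0.75, 0.1], [0.8, -0.94, 0.2]], delta_rot=[[0, 0, 0], [0, 0, 0], [0, 0, 0], [0, 0, 0], [0, 0, -0.0026]])

```text
clock: 0.93
position: [0.4332, -0.4155, 0.2112]
tool_rot: [3.141, -0.001, -0.125]
force: [1.0, -0.9, -0.6]
grip_width: 0.0853
finger_force: 0.0
```

Emit:
apply_moves(linear=[[0.15, -0.16, 0.1], [0.3, -0.34, 0.3], [0.5, -0.56, 0.5], [0.5, -0.56, 0.71], [0.5, -0.56, 0.71]], delta_rot=[[0, 0, 0], [0, 0, 0], [0, 0, 0], [0, 0, 0], [0, 0, 0]])

```text
clock: 1.35
position: [0.4885, -0.3643, 0.1364]
tool_rot: [-3.139, 0.005, -0.122]
force: [-1.2, -0.6, -0.8]
grip_width: 0.0856
finger_force: 0.0
```

```bash
python3 go.py .4905 -.367 .037 -7.5
```

```text
t 1.35 pos [ 0.4885 -0.3643  0.1364] rot [-179.83    0.28   -7.  ] f [-1.2 -0.6 -0.8] w 0.0856
lin [0.028 0.027 0.994] rot [-0.0014  0.0023  0.0042]
```

Emit:
apply_moves(linear=[[0, 0, 0.25], [0, 0, 0.5], [0, 0, 0.75], [0, 0, 1.0], [0, 0, 1.0]], delta_rot=[[0, 0, 0], [0, 0, 0], [0, 0, 0], [0, 0, 0], [0, 0, 0]])

```text
clock: 1.77
position: [0.4865, -0.3666, 0.0371]
tool_rot: [-3.14, 0.005, -0.126]
force: [-0.8, 0.7, -0.8]
grip_width: 0.085
finger_force: 0.0
```

Emit:
apply_moves(linear=[[0, 0, 0.02], [0, 0, 0.02], [0, 0, 0.02], [0, 0, 0.02], [0, 0, 0.02]], delta_rot=[[0, 0, 0], [0, 0, 0], [0, 0, 0], [0, 0, 0], [0, 0, 0]], gripper=-1, force=60)

```text
clock: 2.18
position: [0.4893, -0.3674, 0.0395]
tool_rot: [3.141, -0.001, -0.125]
force: [-0.9, -0.0, -0.1]
grip_width: 0.0258
finger_force: 0.0
```

Emit:
apply_moves(linear=[[0, 0, 0], [0, 0, 0], [0, 0, 0], [0, 0, 0], [0, 0, 0]], delta_rot=[[0, 0, 0], [0, 0, 0], [0, 0, 0], [0, 0, 0], [0, 0, 0]])

```text
clock: 2.6
position: [0.4894, -0.3674, 0.0395]
tool_rot: [3.141, -0.001, -0.125]
force: [-1.6, 0.7, 10.7]
grip_width: 0.0217
finger_force: 59.6
```

Emit:
apply_moves(linear=[[0, 0, -0.15], [0, 0, -0.35], [0, 0, -0.6], [0, 0, -0.8], [0, 0, -0.9]], delta_rot=[[0, 0, 0], [0, 0, 0], [0, 0, 0], [0, 0, 0], [0, 0, 0]])

```text
clock: 3.02
position: [0.4896, -0.3676, 0.1311]
tool_rot: [3.14, -0.003, -0.125]
force: [0.2, 0.4, -0.6]
grip_width: 0.0212
finger_force: 58.7
```

Emit:
apply_moves(linear=[[0, 0, 0], [0, 0, 0], [0, 0, 0], [0, 0, 0], [0, 0, 0]], delta_rot=[[0, 0, 0], [0, 0, 0], [0, 0, 0], [0, 0, 0], [0, 0, 0]])

```text
clock: 3.43
position: [0.4885, -0.3668, 0.1272]
tool_rot: [-3.141, 0.002, -0.125]
force: [1.4, -0.1, -1.3]
grip_width: 0.0215
finger_force: 58.7
```

```bash
python3 - <<'E'
from h import *
for n in('scene','top'):
    p,d=optics.grab_frame(n); cv2.imwrite(f'pics/{n}1.png',p[:,:,::-1]); np.savez(f'{n}1.npz',p=p,d=d)
    W=pts(n,d); h=cv2.cvtColor(p,cv2.COLOR_RGB2HSV)
    m=(h[...,0]>8)&(h[...,0]<26)&(h[...,1]>60)&(h[...,2]>60)&(W[...,2]>.05)&(W[...,2]<.2)&(W[...,1]<-.15)&(W[...,1]>-.6)&(W[...,0]<.75)
    q=W[m]; print(n,len(q),np.percentile(q[:,2],[1,10,50,90,99]).round(3))
    f=q[(q[:,2]>.105)&(q[:,2]<.128)]
    if len(f)>5: print('foot top',np.round(cv2.minAreaRect((f[:,:2]*1000).astype(np.float32))[0],1),cv2.minAreaRect((f[:,:2]*1000).astype(np.float32))[1:],np.median(f[:,2]))
    v,u=np.where(m); print('bbox',u.min(),u.max(),v.min(),v.max())
E
F=".522 -.002 14.85"
python3 - <<'E'
import numpy as np
a=np.radians(14.85);X=np.array([np.cos(a),np.sin(a)]);Y=np.array([-X[1],X[0]]);c=np.array([.522,-.002])
for n,x,y in(('start1',.026,.082),('end1',.026,-.107),('start2',-.026,.082),('end2',-.026,-.107)):print(n,(c+X*x+Y*y).round(4))
E
python3 go.py .526 .084 .1305 14.85
```

```text
scene 629 [0.093 0.099 0.117 0.163 0.166]
foot top [ 491.7 -362. ] ((32.495697021484375, 101.4254379272461), 80.21613311767578) 0.11597438140458075
bbox 125 156 144 183
top 334 [0.106 0.115 0.12  0.165 0.169]
foot top [ 488.8 -366.3] ((31.213539123535156, 100.28318786621094), 84.59636688232422) 0.11830070536399108
bbox 420 437 213 252
start1 [0.5261 0.0839]
end1 [ 0.5746 -0.0988]
start2 [0.4759 0.0706]
end2 [ 0.5243 -0.1121]
t 3.53 pos [ 0.4886 -0.3668  0.1276] rot [-1.7997e+02  6.0000e-02 -7.1700e+00] f [ 0.6  0.2 -0.7] w 0.0214
lin [-0.192 -4.52  -0.027] rot [-0.0003  0.0004 -0.1835]
```

Emit:
apply_moves(linear=[[-0.01, -0.15, 0], [-0.02, -0.35, 0], [-0.03, -0.57, 0], [-0.04, -0.8, 0], [-0.05, -1.0, 0]], delta_rot=[[0, 0, -0.035], [0, 0, -0.07], [0, 0, -0.11], [0, 0, -0.15], [0, 0, -0.1835]])

```text
clock: 3.95
position: [0.4964, -0.2657, 0.1281]
tool_rot: [-3.141, 0.0, 0.264]
force: [0.6, -0.3, -0.5]
grip_width: 0.0211
finger_force: 58.7
```

```bash
python3 go.py .526 .084 .1275 14.85
```

```text
t 3.95 pos [ 0.4964 -0.2657  0.1281] rot [-1.7998e+02  1.0000e-02  1.5130e+01] f [ 0.6 -0.3 -0.5] w 0.0211
lin [ 1.198 -3.298  0.007] rot [-0.0002  0.0001  0.0023]
```

Emit:
apply_moves(linear=[[0.06, -0.17, 0], [0.13, -0.36, 0], [0.2, -0.56, 0], [0.28, -0.77, 0], [0.36, -0.98, 0]], delta_rot=[[0, 0, 0], [0, 0, 0], [0, 0, 0], [0, 0, 0], [0, 0, 0]])

```text
clock: 4.37
position: [0.506, -0.1621, 0.1282]
tool_rot: [-3.142, 0.0, 0.259]
force: [0.9, -0.3, -1.2]
grip_width: 0.0213
finger_force: 58.7
```

Emit:
apply_moves(linear=[[0.07, -0.2, 0], [0.14, -0.4, 0], [0.21, -0.6, 0], [0.28, -0.8, 0], [0.36, -1.0, 0]], delta_rot=[[0, 0, 0], [0, 0, 0], [0, 0, 0], [0, 0, 0], [0, 0, 0]])

```text
clock: 4.78
position: [0.5151, -0.0562, 0.1282]
tool_rot: [-3.142, 0.0, 0.26]
force: [0.6, 0.1, -1.0]
grip_width: 0.0214
finger_force: 58.7
```

Emit:
apply_moves(linear=[[0.07, -0.2, 0], [0.14, -0.4, 0], [0.21, -0.6, 0], [0.27, -0.75, 0], [0.33, -0.9, 0]], delta_rot=[[0, 0, 0], [0, 0, 0], [0, 0, 0], [0, 0, 0], [0, 0, 0]])

```text
clock: 5.2
position: [0.524, 0.0395, 0.1282]
tool_rot: [-3.142, 0.0, 0.26]
force: [0.0, 0.1, -1.0]
grip_width: 0.0217
finger_force: 58.7
```

Emit:
apply_moves(linear=[[0.04, -0.12, 0], [0.08, -0.24, 0], [0.13, -0.36, 0], [0.15, -0.4, 0], [0.15, -0.4, 0]], delta_rot=[[0, 0, 0], [0, 0, 0], [0, 0, 0], [0, 0, 0], [0, 0, 0]])

```text
clock: 5.62
position: [0.5285, 0.0818, 0.1282]
tool_rot: [-3.141, -0.0, 0.261]
force: [-0.4, 0.1, -1.4]
grip_width: 0.0213
finger_force: 58.7
```

```bash
python3 - <<'E'
from h import *
p,d=optics.grab_frame('scene'); cv2.imwrite('pics/s2.png',cv2.resize(p[90:290,150:420],None,fx=2.9,fy=2.9)[:,:,::-1])
W=pts('scene',d); h=cv2.cvtColor(p,cv2.COLOR_RGB2HSV)
E
python3 go.py .5261 .0839 .1275 14.85
```

```text
t 5.67 pos [0.5284 0.0807 0.1282] rot [1.7999e+02 1.0000e-02 1.4880e+01] f [ 0.9 -0.6 -1.6] w 0.0213
lin [-0.014 -0.037  0.007] rot [0.0001 0.0001 0.0002]
```

View pics/s2.png

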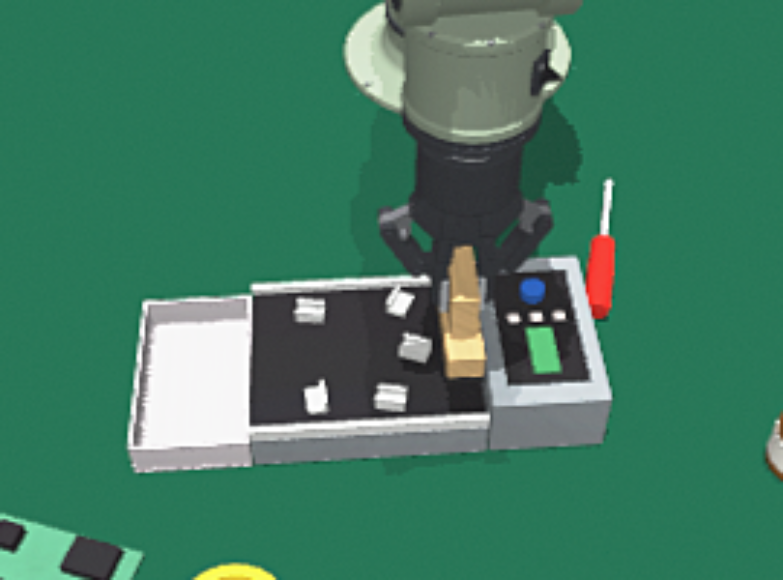

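The picture shows the block at (463,330), over the head end of the plate behind the chip at (414,348), aligned with the lips. Now to descend.

Emit:
apply_moves(linear=[[-0.014, -0.035, 0.06], [-0.014, -0.035, 0.17], [-0.014, -0.035, 0.28], [-0.014, -0.035, 0.37], [-0.014, -0.035, 0.42]], delta_rot=[[0, 0, 0], [0, 0, 0], [0, 0, 0], [0, 0, 0], [0, 0, 0]])

```text
clock: 6.08
position: [0.5254, 0.0831, 0.0844]
tool_rot: [3.142, 0.002, 0.259]
force: [-0.2, -0.2, -1.7]
grip_width: 0.0214
finger_force: 58.7
```

Emit:
apply_moves(linear=[[0, 0, 0.02], [0, 0, 0.045], [0, 0, 0.045], [0, 0, 0.045], [0, 0, 0.045]], delta_rot=[[0, 0, 0], [0, 0, 0], [0, 0, 0], [0, 0, 0], [0, 0, 0]])

```text
clock: 6.5
position: [0.5263, 0.0837, 0.0821]
tool_rot: [3.142, -0.001, 0.259]
force: [0.2, -0.3, -1.7]
grip_width: 0.0212
finger_force: 58.7
```

```bash
python3 - <<'E'
from h import *
p,d=optics.grab_frame('scene'); cv2.imwrite('pics/s3.png',cv2.resize(p[170:265,180:370],None,fx=4,fy=4)[:,:,::-1])
E
python3 go.py .5746 -.0988 .0815 14.85
```

```text
t 6.55 pos [0.5263 0.0837 0.0821] rot [ 1.800e+02 -3.000e-02  1.485e+01] f [-0.2  0.2 -1.2] w 0.0213
lin [-1.000e-03  1.888e+00  6.000e-03] rot [ 0.     -0.0003 -0.    ]
```

View pics/s3.png

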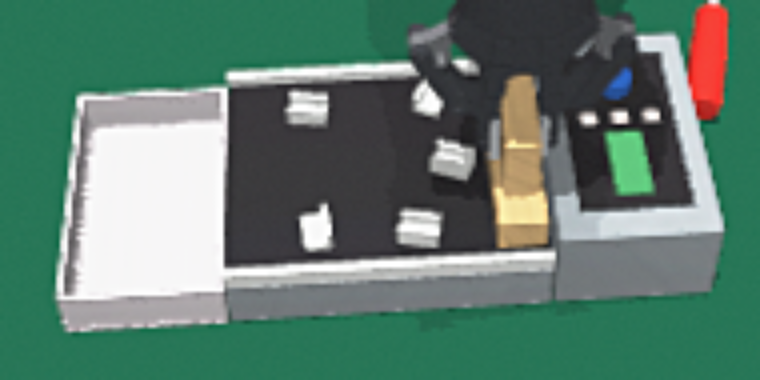

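The block stands just above the plate at (520,220), clear of the near lip, with all the chips in front of it. Now sweeping the first lane.

Emit:
apply_moves(linear=[[0, 0.08, 0], [0, 0.2, 0], [0, 0.33, 0.003], [0, 0.46, 0.004], [0, 0.6, 0.004]], delta_rot=[[0, 0, 0], [0, 0, 0], [0, 0, 0], [0, 0, 0], [0, 0, 0]])

```text
clock: 6.97
position: [0.5418, 0.0238, 0.0815]
tool_rot: [3.141, -0.0, 0.259]
force: [-0.3, 0.3, -2.1]
grip_width: 0.0214
finger_force: 58.8
```

Emit:
apply_moves(linear=[[0, 0.14, 0], [0, 0.28, 0], [0, 0.42, 0], [0, 0.55, 0], [0, 0.68, 0]], delta_rot=[[0, 0, 0], [0, 0, 0], [0, 0, 0], [0, 0, 0], [0, 0, 0]])

```text
clock: 7.38
position: [0.5591, -0.042, 0.0815]
tool_rot: [3.141, -0.0, 0.258]
force: [0.5, 0.2, -0.3]
grip_width: 0.0212
finger_force: 58.8
```

Emit:
apply_moves(linear=[[0, 0.13, 0], [0, 0.26, 0], [0, 0.39, 0], [0, 0.51, 0], [0, 0.62, 0]], delta_rot=[[0, 0, 0], [0, 0, 0], [0, 0, 0], [0, 0, 0], [0, 0, 0]])

```text
clock: 7.8
position: [0.5751, -0.1014, 0.0814]
tool_rot: [3.141, 0.0, 0.259]
force: [-0.3, -0.6, -1.0]
grip_width: 0.0211
finger_force: 58.8
```

```bash
python3 - <<'E'
from h import *
p,d=optics.grab_frame('scene'); cv2.imwrite('pics/s4.png',cv2.resize(p[170:265,180:370],None,fx=4,fy=4)[:,:,::-1])
E
python3 go.py .4759 .0706 .1275 14.85
```

```text
t 7.85 pos [ 0.5754 -0.1037  0.0814] rot [179.93  -0.    14.72] f [-1.1 -3.5 -1.6] w 0.0211
lin [-0.519 -1.938 -0.463] rot [ 0.0006 -0.     -0.0011]
```

View pics/s4.png

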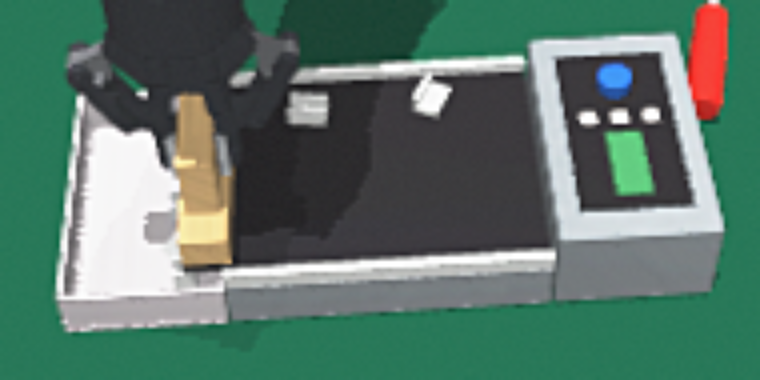

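The first lane is clear. Two chips remain, at (308,108) and (432,96), and one is visible in the tray at (160,225). Next: lift, then go back to lane 2.

Emit:
apply_moves(linear=[[0, 0, -0.1], [0, 0, -0.22], [0, 0, -0.36], [0, -0.12, -0.46], [-0.08, -0.27, -0.46]], delta_rot=[[0, 0, 0], [0, 0, 0], [0, 0, 0], [0, 0, 0], [0, 0, 0]])

```text
clock: 8.27
position: [0.562, -0.0749, 0.1304]
tool_rot: [3.141, -0.004, 0.259]
force: [0.1, 0.6, -1.0]
grip_width: 0.0214
finger_force: 58.8
```

Emit:
apply_moves(linear=[[-0.05, -0.18, 0], [-0.1, -0.37, 0], [-0.15, -0.57, 0], [-0.2, -0.77, 0], [-0.24, -0.95, 0]], delta_rot=[[0, 0, 0], [0, 0, 0], [0, 0, 0], [0, 0, 0], [0, 0, 0]])

```text
clock: 8.68
position: [0.5117, 0.0122, 0.1285]
tool_rot: [-3.141, -0.001, 0.261]
force: [0.4, 0.8, -1.2]
grip_width: 0.0215
finger_force: 58.8
```

Emit:
apply_moves(linear=[[-0.05, -0.18, 0], [-0.1, -0.37, 0], [-0.15, -0.55, 0], [-0.19, -0.7, 0], [-0.19, -0.7, 0]], delta_rot=[[0, 0, 0], [0, 0, 0], [0, 0, 0], [0, 0, 0], [0, 0, 0]])

```text
clock: 9.1
position: [0.4746, 0.0765, 0.1284]
tool_rot: [-3.14, -0.001, 0.264]
force: [0.6, 0.8, -0.8]
grip_width: 0.0212
finger_force: 58.9
```

```bash
python3 - <<'E'
from h import *
p,d=optics.grab_frame('scene'); cv2.imwrite('pics/s5.png',cv2.resize(p[170:265,180:370],None,fx=4,fy=4)[:,:,::-1])
E
python3 go.py .4759 .0706 .0815 14.85
```

```text
t 9.15 pos [0.4755 0.075  0.1284] rot [-1.7997e+02 -5.0000e-02  1.5070e+01] f [ 0.2 -1.2 -0.7] w 0.0216
lin [-0.008  0.044  0.469] rot [-0.0003 -0.0004  0.0018]
```

View pics/s5.png

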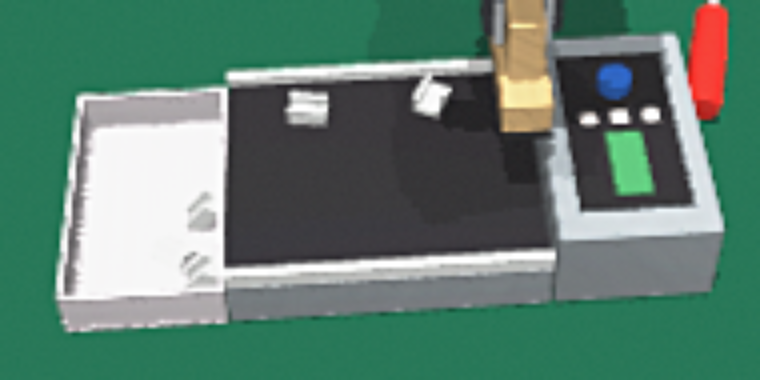

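Two chips show in the tray, at (203,212) and (197,268); the third may be stacked there and I'll check later. Two remain on the plate. Descending in lane 2.

Emit:
apply_moves(linear=[[-0.005, 0.03, 0.03], [-0.005, 0.03, 0.14], [-0.005, 0.03, 0.26], [-0.005, 0.03, 0.37], [-0.005, 0.03, 0.42]], delta_rot=[[0, 0, 0], [0, 0, 0], [0, 0, 0], [0, 0, 0], [0, 0, 0]])

```text
clock: 9.57
position: [0.4763, 0.0687, 0.0844]
tool_rot: [3.141, 0.001, 0.258]
force: [-0.2, 0.3, -1.5]
grip_width: 0.0211
finger_force: 58.9
```

Emit:
apply_moves(linear=[[0, 0, 0.02], [0, 0, 0.045], [0, 0, 0.045], [0, 0, 0.045], [0, 0, 0.045]], delta_rot=[[0, 0, 0], [0, 0, 0], [0, 0, 0], [0, 0, 0], [0, 0, 0]])

```text
clock: 9.98
position: [0.4768, 0.0695, 0.0813]
tool_rot: [3.142, -0.001, 0.259]
force: [0.3, -0.3, -1.4]
grip_width: 0.0216
finger_force: 58.9
```

```bash
python3 go.py .5254 -.116 .0815 14.85
```

```text
t 9.98 pos [0.4768 0.0695 0.0813] rot [ 1.800e+02 -4.000e-02  1.484e+01] f [ 0.3 -0.3 -1.4] w 0.0216
lin [-0.006  1.917 -0.002] rot [ 0.     -0.0003 -0.0001]
```

Emit:
apply_moves(linear=[[0, 0.08, 0], [0, 0.2, 0], [0, 0.33, 0], [0, 0.46, 0], [0, 0.6, 0]], delta_rot=[[0, 0, 0], [0, 0, 0], [0, 0, 0], [0, 0, 0], [0, 0, 0]])

```text
clock: 10.4
position: [0.4922, 0.0104, 0.0812]
tool_rot: [3.141, -0.0, 0.259]
force: [-0.2, -0.1, -0.8]
grip_width: 0.0212
finger_force: 58.8
```

Emit:
apply_moves(linear=[[0, 0.14, 0], [0, 0.28, 0], [0, 0.42, 0], [0, 0.55, 0], [0, 0.68, 0]], delta_rot=[[0, 0, 0], [0, 0, 0], [0, 0, 0], [0, 0, 0], [0, 0, 0]])

```text
clock: 10.82
position: [0.5096, -0.0556, 0.0811]
tool_rot: [3.141, -0.0, 0.259]
force: [-0.5, -0.4, -1.4]
grip_width: 0.0213
finger_force: 58.8
```

Emit:
apply_moves(linear=[[0, 0.13, 0], [0, 0.26, 0], [0, 0.39, 0], [0, 0.52, 0], [0, 0.64, 0]], delta_rot=[[0, 0, 0], [0, 0, 0], [0, 0, 0], [0, 0, 0], [0, 0, 0]])

```text
clock: 11.23
position: [0.526, -0.1175, 0.0809]
tool_rot: [3.141, 0.0, 0.259]
force: [-0.2, -0.1, -1.0]
grip_width: 0.0216
finger_force: 58.8
```

Emit:
apply_moves(linear=[[0, 0, 0], [0, 0, -0.1], [0, 0, -0.22], [0, 0, -0.36], [0, 0.1, -0.5]], delta_rot=[[0, 0, 0], [0, 0, 0], [0, 0, 0], [0, 0, 0], [0, 0, 0]])

```text
clock: 11.65
position: [0.5281, -0.1234, 0.1321]
tool_rot: [-3.14, 0.0, 0.262]
force: [0.3, 0.1, -0.5]
grip_width: 0.0213
finger_force: 58.9
```

```bash
python3 go.py .489 -.367 .1300 -7.2
```

```text
t 11.65 pos [ 0.5281 -0.1234  0.1321] rot [-1.7992e+02  1.0000e-02  1.5030e+01] f [ 0.3  0.1 -0.5] w 0.0213
lin [-1.009  2.252  0.018] rot [-0.0006  0.0002  0.1852]
```

Emit:
apply_moves(linear=[[-0.06, 0.16, 0], [-0.14, 0.34, 0], [-0.23, 0.54, 0], [-0.32, 0.74, 0], [-0.42, 0.94, 0]], delta_rot=[[0, 0, 0.035], [0, 0, 0.07], [0, 0, 0.11], [0, 0, 0.15], [0, 0, 0.185]])

```text
clock: 12.07
position: [0.5112, -0.2285, 0.131]
tool_rot: [-3.141, 0.0, -0.134]
force: [0.5, -0.4, -0.8]
grip_width: 0.0215
finger_force: 58.8
```

```bash
python3 - <<'E'
from h import *
a,_=optics.grab_frame('scene'); b,_=optics.grab_frame('top')
a=cv2.resize(a[170:265,180:370],(760,380),interpolation=cv2.INTER_CUBIC)
b=cv2.resize(b[170:275,200:400],None,fx=2.1,fy=2.1,interpolation=cv2.INTER_CUBIC)
c=np.zeros((600,760,3),np.uint8); c[:380]=a; c[380:380+220,:420]=b[:220]; cv2.imwrite('pics/s6.png',c[:,:,::-1])
E
python3 go.py .489 -.367 .1300 -7.2
```

```text
t 12.17 pos [ 0.5101 -0.2313  0.1309] rot [ 1.7991e+02  5.0000e-02 -7.8700e+00] f [ 0.4  0.6 -1.3] w 0.0209
lin [-0.024  1.374  0.011] rot [ 0.0008  0.0004 -0.0056]
```

View pics/s6.png

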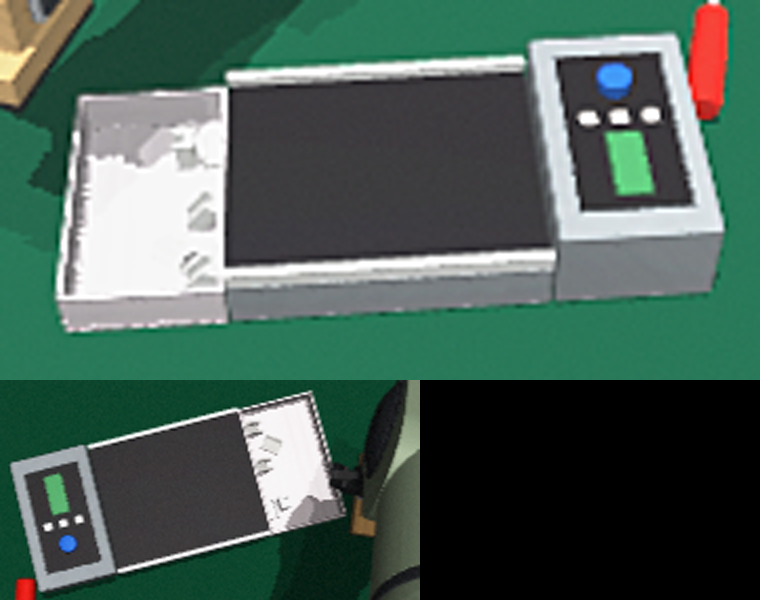

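The plate is empty. The tray shows chips at (255,430), (270,443), (263,465) and (282,505) in the top view, plus one at (150,150) in the scene view. Returning the block.

Emit:
apply_moves(linear=[[0, 0.17, 0], [-0.01, 0.35, 0], [-0.01, 0.55, 0], [-0.02, 0.7, 0], [-0.02, 0.8, 0]], delta_rot=[[0, 0, 0], [0, 0, 0], [0, 0, 0], [0, 0, 0], [0, 0, 0]])

```text
clock: 12.58
position: [0.4988, -0.3078, 0.1308]
tool_rot: [3.142, 0.001, -0.13]
force: [-0.8, -0.3, -0.2]
grip_width: 0.0213
finger_force: 59.0
```

Emit:
apply_moves(linear=[[0, 0.15, 0], [0, 0.32, 0], [0, 0.47, 0], [0, 0.55, 0.05], [0, 0.57, 0.1]], delta_rot=[[0, 0, 0], [0, 0, 0], [0, 0, 0], [0, 0, 0], [0, 0, 0]])

```text
clock: 13.0
position: [0.4919, -0.3646, 0.1205]
tool_rot: [3.141, -0.0, -0.13]
force: [-0.1, 1.2, -1.3]
grip_width: 0.0214
finger_force: 59.0
```

Emit:
apply_moves(linear=[[0, 0, 0], [0, 0, 0.15], [0, 0, 0.35], [0, 0, 0.5], [0, 0, 0.6]], delta_rot=[[0, 0, 0], [0, 0, 0], [0, 0, 0], [0, 0, 0], [0, 0, 0]])

```text
clock: 13.42
position: [0.4922, -0.3614, 0.0593]
tool_rot: [-3.14, 0.001, -0.127]
force: [0.5, 0.4, -0.9]
grip_width: 0.0217
finger_force: 59.0
```

```bash
python3 go.py .489 -.367 .0395 -7.2
```

```text
t 13.42 pos [ 0.4922 -0.3614  0.0593] rot [-1.7992e+02  9.0000e-02 -7.2800e+00] f [ 0.5  0.4 -0.9] w 0.0217
lin [-0.024  0.06   0.198] rot [-0.0007  0.0007 -0.0007]
```

Emit:
apply_moves(linear=[[-0.02, 0.02, 0.05], [-0.02, 0.03, 0.1], [-0.02, 0.03, 0.14], [-0.02, 0.03, 0.17], [-0.02, 0.03, 0.18]], delta_rot=[[0, 0, 0], [0, 0, 0], [0, 0, 0], [0, 0, 0], [0, 0, 0]])

```text
clock: 13.83
position: [0.4901, -0.3657, 0.0429]
tool_rot: [3.142, -0.0, -0.128]
force: [0.1, 1.1, -1.2]
grip_width: 0.0214
finger_force: 59.0
```

Emit:
apply_moves(linear=[[0, 0, 0.01], [0, 0, 0.02], [0, 0, 0.02], [0, 0, 0.02], [0, 0, 0.02]], delta_rot=[[0, 0, 0], [0, 0, 0], [0, 0, 0], [0, 0, 0], [0, 0, 0]])

```text
clock: 14.25
position: [0.49, -0.3658, 0.0411]
tool_rot: [3.141, -0.0, -0.128]
force: [0.6, 0.5, -0.6]
grip_width: 0.0214
finger_force: 59.0
```

Emit:
apply_moves(linear=[[0, 0, 0.005], [0, 0, 0.01], [0, 0, 0.015], [0, 0, 0.02], [0, 0, 0.02]], delta_rot=[[0, 0, 0], [0, 0, 0], [0, 0, 0], [0, 0, 0], [0, 0, 0]])

```text
clock: 14.67
position: [0.4899, -0.3658, 0.0395]
tool_rot: [3.142, -0.0, -0.128]
force: [-4.0, 3.0, 11.2]
grip_width: 0.0214
finger_force: 60.7
```

Emit:
apply_moves(linear=[[0, 0, 0], [0, 0, 0], [0, 0, 0], [0, 0, 0], [0, 0, 0]], delta_rot=[[0, 0, 0], [0, 0, 0], [0, 0, 0], [0, 0, 0], [0, 0, 0]], gripper=1)

```text
clock: 15.08
position: [0.4899, -0.3657, 0.0388]
tool_rot: [-3.142, 0.0, -0.128]
force: [-0.5, -0.6, 0.4]
grip_width: 0.0803
finger_force: 0.0
```

Emit:
apply_moves(linear=[[0, 0, 0], [0, 0, 0], [0, 0, -0.05], [0, 0, -0.15], [0, 0, -0.3]], delta_rot=[[0, 0, 0], [0, 0, 0], [0, 0, 0], [0, 0, 0], [0, 0, 0]])

```text
clock: 15.5
position: [0.4895, -0.3654, 0.0691]
tool_rot: [-3.141, 0.001, -0.128]
force: [0.4, -0.2, 0.5]
grip_width: 0.0856
finger_force: 0.0
```

Emit:
apply_moves(linear=[[0, 0, -0.2], [0, 0, -0.4], [0, 0, -0.6], [0, 0, -0.8], [0, 0, -1.0]], delta_rot=[[0, 0, 0], [0, 0, 0], [0, 0, 0], [0, 0, 0], [0, 0, 0]])

```text
clock: 15.92
position: [0.4899, -0.3658, 0.171]
tool_rot: [3.141, -0.001, -0.128]
force: [-0.2, 0.2, -1.1]
grip_width: 0.0854
finger_force: 0.0
```

Emit:
apply_moves(linear=[[-0.2, 0.2, 0], [-0.4, 0.4, 0], [-0.6, 0.6, 0], [-0.8, 0.8, 0], [-0.95, 0.95, 0]], delta_rot=[[0, 0, 0], [0, 0, 0], [0, 0, 0], [0, 0, 0], [0, 0, 0]])

```text
clock: 16.33
position: [0.3815, -0.4493, 0.1701]
tool_rot: [3.141, -0.0, -0.13]
force: [-0.8, 0.4, 0.3]
grip_width: 0.0855
finger_force: 0.0
```

```bash
python3 - <<'E'
from h import *
for n in('scene','top'):
    p,d=optics.grab_frame(n); np.savez(f'{n}9.npz',p=p,d=d)
    if n=='scene': cv2.imwrite('pics/s9.png',p[:,:,::-1])
    else: cv2.imwrite('pics/t9.png',cv2.resize(p[170:275,200:440],None,fx=3,fy=3,interpolation=cv2.INTER_CUBIC)[:,:,::-1])
E
python3 m.py 9; python3 go.py .489 -.367 .0395 -7.2
```

```text
top foot 185 rect mm [ 490.  -366.8] [30.4 98.8] 81.7 z 0.0309 mean [ 0.4866 -0.3623  0.0309]
top grip 191 rect mm [ 490.3 -367.2] [23.6 60.1] 84.5 z 0.0777 mean [ 0.4906 -0.3665  0.0776]
top plate [522.6  -3.4] [158.8 201.6] 15.0 z 0.0405
top whole [521.8  -3.1] [170.9 404.7] 14.9
top driver red [ 0.313 -0.004 -0.006] [0.407 0.207 1.306]
scene foot 139 rect mm [ 492.3 -362.5] [ 30.6 101.9] 79.7 z 0.0285 mean [ 0.4998 -0.3559  0.0286]
scene grip 56 rect mm [ 491.9 -364.4] [23.5 60. ] 81.9 z 0.0732 mean [ 0.4983 -0.3583  0.0731]
scene plate [518.3  -3. ] [151.5 198.8] 15.1 z 0.0395
scene whole [522.9  -0.9] [174.4 404.8] 15.1
scene driver red [ 0.314  0.185 -0.001] [0.409 0.209 0.029]
t 16.43 pos [ 0.3801 -0.4506  0.17  ] rot [ 1.799e+02  3.000e-02 -7.640e+00] f [0.5 0.2 0.7] w 0.0854
lin [ 0.968 -0.975  1.303] rot [ 0.0008  0.0002 -0.0037]
```

View pics/s9.png

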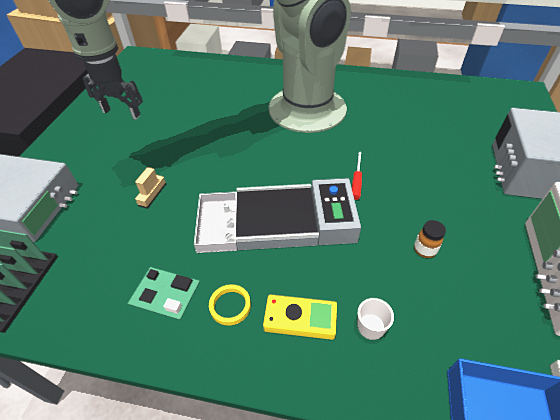

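View pics/t9.png

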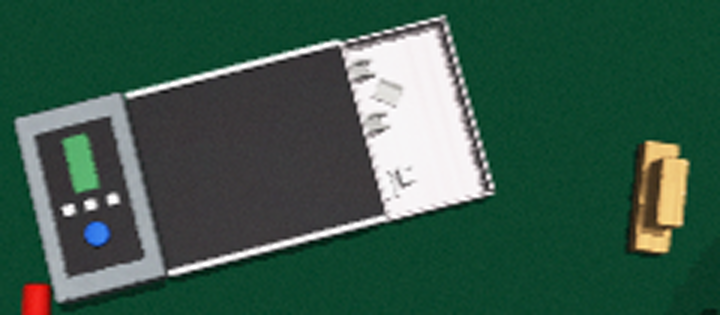

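The scraper stands in its place at (660,195) and the plate is empty. The tray holds chips at (362,70), (388,93) and (376,123), plus a cluster around (400,180). I'll confirm the count from the depth.

Run:
```python
from h import *
f=np.load('top9.npz'); W=pts('top',f['d'])
a=np.radians(14.85);c=np.array([.522,-.002]);D=W[...,:2]-c
x=D@[np.cos(a),np.sin(a)];y=D@[-np.sin(a),np.cos(a)]
m=(abs(x)<.079)&(y<-.107)&(y>-.197)&(W[...,2]>.0065)
k,l,s,_=cv2.connectedComponentsWithStats(m.astype(np.uint8),connectivity=4)
for j in range(1,k):
    if s[j,4]>5: print(s[j,4],(x[l==j].mean()*1000).round(),(y[l==j].mean()*1000).round(),W[l==j][:,2].max().round(3), [np.ptp(v[l==j]).round(3) for v in(x,y)])
r0,r1=np.where(m.any(1))[0][[0,-1]]; c0,c1=np.where(m.any(0))[0][[0,-1]]
for r in range(r0,r1+1): print(''.join('%3d'%round(W[r,q,2]*1000) if m[r,q] else '  .' for q in range(c0,min(c1,c0+30)+1)))
```

```text
42 58.0 -117.0 0.031 [np.float64(0.016), np.float64(0.022)]
54 32.0 -137.0 0.018 [np.float64(0.025), np.float64(0.032)]
52 8.0 -119.0 0.034 [np.float64(0.027), np.float64(0.026)]
28 -49.0 -130.0 0.033 [np.float64(0.018), np.float64(0.012)]
36 -53.0 -116.0 0.02 [np.float64(0.024), np.float64(0.015)]
  .  .  .  .  .  .  .  .  .  .  .  .  .  .  .  .  .  .  .  .  .  .  .  .  .  .  .  7  .  .  .
  .  .  .  .  .  .  .  .  .  .  .  .  .  .  .  .  .  .  .  .  .  .  .  .  .  .  .  7  .  .  .
  .  .  .  .  .  .  .  .  .  .  .  .  .  .  .  .  .  .  .  .  .  .  8  .  .  7  .  .  .  .  9
  .  .  .  .  .  .  .  .  .  .  .  .  .  .  .  9  .  7  .  .  .  .  .  .  7  .  .  .  7  .  .
  .  .  .  .  .  .  .  .  .  .  .  .  .  9  .  .  .  .  .  .  .  .  .  .  .  .  .  .  .  .  .
  .  .  .  .  .  .  .  .  .  .  .  .  .  .  .  .  .  .  .  .  .  .  .  .  .  7  .  .  .  .  .
  .  .  .  .  .  .  .  .  .  .  8  .  .  .  .  .  .  .  .  .  .  .  .  .  .  .  .  .  . 10  .
  .  .  9  .  .  .  .  8  .  .  .  .  .  .  7  .  .  .  8  .  .  .  .  .  .  .  .  .  .  .  .
  .  .  .  .  .  .  .  .  .  .  .  .  .  7  .  9
[... 4233 characters left out ...]
 16  8  .  .  7  .  .  .  .  9  .  .  .  .
  .  .  .  .  .  .  .  .  .  .  .  .  .  8  9  .  9 13  .  .  .  .  .  .  .  .  .  .  .  .  .
  .  .  .  .  .  .  .  .  .  .  .  .  .  9 12 11 12  .  .  .  .  .  .  7  .  .  .  .  9  .  .
  .  .  .  .  .  .  .  .  .  .  .  .  .  .  .  .  .  .  .  .  .  .  .  7  .  .  .  . 10  .  .
  .  .  .  .  .  .  .  .  .  .  .  .  .  .  .  8  .  .  .  .  .  .  .  7  .  7  .  .  .  .  .
  .  .  .  .  .  .  .  .  .  .  .  .  .  .  .  .  .  .  .  .  .  .  .  .  .  .  .  .  .  .  .
  .  .  .  .  .  .  .  .  .  .  .  .  .  .  .  7  .  .  .  .  .  .  .  .  .  .  .  .  .  .  .
  .  .  .  .  .  .  .  .  .  .  .  .  .  .  .  8  .  .  .  .  .  .  .  .  .  .  .  .  .  .  .
```

The depth shows exactly five separate chips, all in the tray, so I'm handing in.

```bash
python3 -c "
from workcell import workorder; print(workorder.job_done())"
```

```text
the job is handed in; nothing more can be done
None
```

All five offcuts are in the catch tray, and the scraper block is standing upright within about 2 mm of where I found it; the job was handed in at about 16 s on the robot's clock, and the hand-in returned no verdict.

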